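# Change over the cartridges in the pump's clip strip

### The job

Pull the two cartridges with round knobs straight out of the clip strip, one at a time, against their spring catch, and leave each lying flat on the tray in front, wholly clear of the strip. Then push the flat-tabbed cartridge that is sticking out into its bay until it clicks fully home. Leave the other flat-tabbed cartridge clicked in its place and don't disturb the other things around.

Things in the scene. Friction and masses are not known exactly. Their poses are not given: they have to be found in the camera images.
- strip: fixed four-bay clip strip on its tray. Origin on the bench, under the middle of the strip's front face; x into the strip (push in along +x, pull out along -x), y left, z up. Strip: x 0 to 88, y -100 to 100 mm, top 27 mm above the bench; lips overhang the bays, so cartridges leave only forwards. Knobs and tabs stand in front of its face and reach 47 mm above the bench. Yaw within 0.35 rad.
- tray (a point): point on the tray floor in front of the strip (strip x = -78, y = 0 mm). Tray: strip x = -155 to 0, y = -110 to 165 mm, edge 8 mm high. Its floor runs on level into the bays, 6 mm above the bench. The strip's tray is empty but for the vial and cap at its left end.
- round_a: one of two alike: steel cartridge 104 long, 20 wide, 16 tall (mm), about 0.12 kg, lying flat. Origin: middle of its underside; x along it to the tail (inside the bay), z up. 3 mm ribs on both sides at x = +46, held by the rollers. On the nose end, centred at x = -41, from 16 to 41 above the underside, stands a black ROUND knob 18 mm across. Starts home in bay0, bay1 or bay3.
- round_b: one of two alike: steel cartridge 104 long, 20 wide, 16 tall (mm), about 0.12 kg, lying flat. Origin: middle of its underside; x along it to the tail (inside the bay), z up. 3 mm ribs on both sides at x = +46, held by the rollers. On the nose end, centred at x = -41, from 16 to 41 above the underside, stands a black ROUND knob 18 mm across. Starts home in bay0, bay1 or bay3.
- flat_keep: steel cartridge 104 long, 20 wide, 16 tall (mm), about 0.12 kg, lying flat. Origin: middle of its underside; x along it to the tail (inside the bay), z up. 3 mm ribs on both sides at x = +46, held by the rollers. On the nose end, centred at x = -41, from 16 to 41 above the underside, stands a black FLAT tab, 8 thick (x) by 20 wide. Starts home in bay0, 1 or 3; stays.
- flat_fresh: steel cartridge 104 long, 20 wide, 16 tall (mm), about 0.12 kg, lying flat. Origin: middle of its underside; x along it to the tail (inside the bay), z up. 3 mm ribs on both sides at x = +46, held by the rollers. On the nose end, centred at x = -41, from 16 to 41 above the underside, stands a black FLAT tab, 8 thick (x) by 20 wide. Starts in bay2, 26 to 42 out from home.
- bay0 (a point): floor of the rightmost bay (strip x = 27, y = -75 mm): a cartridge fully home has its origin here, within 2 mm. Each bay is 28 mm wide, 80 mm deep. Two sprung rollers 66 mm in from the front catch the ribs: they must be forced apart, by some 5 to 9 N in the first 12 mm of a pull or 8 to 18 N in the last 12 mm of a push; else a cartridge slides freely.
- bay1 (a point): the same point of the second bay from the right (strip y = -25 mm)
- bay2 (a point): the same point of the third bay from the right (strip y = +25 mm)
- bay3 (a point): the same point of the leftmost bay (strip y = +75 mm)
- vial: small amber glass vial, 22 mm across, 42 mm tall, standing at the left end of the tray. Origin: centre of its underside. Bystander.
- cap: white plastic cap, 26 mm across, 16 mm tall, lying at the left end of the tray. Origin: centre of its underside. Bystander.
- spanner: steel open-ended spanner, 140 mm long, lying on the bench to the right of the tray. Origin: centre of its underside. Bystander.
- flask: conical glass flask, 68 mm wide, 92 mm tall, behind the strip. Origin: centre of its underside. Bystander.
- beaker: glass beaker, 56 mm wide, 70 mm tall, behind the strip. Origin: centre of its underside. Bystander.

How it is judged:
By the outcome, as a careful person would: the job done as asked, in the order asked, and still so for the second after the job is handed in, with the robot touching nothing.
It also fails if it takes over 54 s, if anything falls off the work surface, if the arm or the gripper's body presses on something with over 40 N, if the wrist force passes 120 N, or if a joint passes its speed limit or range.

### The arm

A 7-joint arm with a two-finger parallel gripper is mounted at the origin on the work surface. World frame = base frame: x ahead of the robot, y to its left, z up, the work surface at z = 0. Lengths are in m, angles in rad, forces in N, time in s.
With the tool pointing down it reaches from about 0.425 to 0.875 m from the base axis. Payload 8.4 kg.
Tool frame: the origin (TCP) lies at the very end of the fingers, on their centre line; the grasp point (between the pads) lies 19 mm behind it (robot.grip_point_offset is the distance from the TCP to the grasp point, in m); y points along the fingers, x is the direction in which the jaws open and shut, and the axes are right-handed (so a half turn about y gives the same grasp; the last joint's range is limited). The gripper opens to 85 mm and grips with 20 to 120 N. Pads are 22 mm wide; open, the fingers measure 114 mm over their backs; the gripper's body (76 mm by 85 mm) begins 54 mm behind the grasp point. The pads swing forward as they close: fully open they stand 13 mm farther back than shut.
Start: joints at [-1.435, 0.333, 0.04, 1.465, -0.013, 1.343, -0.059], TCP at [0.151, 0.632, 0.231] pointing down, gripper open.
Joint ranges: [-2.58, 2.58], [-0.38, 2.09], [-1.3, 1.39], [0.25, 2.4], [-1.5, 4.64], [0.08, 2.09], [-2.65, 2.65]. Speed limits (rad/s): [2.22, 2.22, 2.79, 2.79, 3.14, 3.14, 3.14].

### API

Orientations are given as a unit quaternion [x, y, z, w].
In Python, from cell import robot, viewer gives the robot as it stands.
- The arm moves only by the tool send_rows, never from a script. Its argument "moves" is text: rows parted by semicolons, each of 7 numbers parted by spaces: the turn, a rotation vector about the tool's x, y, z in degrees, then the shift along the tool's x, y, z in mm, then the opening in per cent of the stroke, from 0 (shut) to 100 (fully open). A call has exactly 10 rows; each row shifts and turns the pose as measured when the row begins, along the tool's axes as they then stand; what a row does not reach is not made up. A row lasts 1/10 s, in which the tool goes at most 50 mm and 8.59 degrees, less where a joint would pass 70% of its speed; a pose out of reach is approached as far as the arm can. A call is refused whole if a number of a shift passes 50 or a number of a turn 8.59, either way. A call with a gripper value outside its range is refused whole. The fingers move at their own pace and stop on an object; "grip_force" is the grip in N (left out, the last holds). Time passes only in rows, so rows that do not move let the fingers close, or fill a call up. It gives the time, the measured TCP pose, the force and the opening at its end, in the units of the state.
- robot.get_obs(): the state, without advancing time (a new reading comes with each control period).
- viewer.get_image(name): name is "scene" or "side" or "wrist"; returns a dict with "image" (384x512x3 uint8, red, green, blue), "fx", "fy", "cx", "cy" (pixels), "pose" (4x4, takes a point from camera to world coordinates); the wrist camera has in their place "T_tool_cam" (4x4, takes a point from camera to tool coordinates, whose origin is the TCP and whose axes are the tool frame's). Camera axes: x right, y up, looking along -z (the intrinsics and any distortion apply to the point x, -y, -z); pixel columns grow to the right and rows downward; lengths in m; the calibration is good to about 2 mm. A picture is of the moment at which its call begins: read the wrist's pose just before it. There is no depth.
- robot.hand_in(): hands the job in, once; it reports no verdict.
The state is a dict: "t": time; "joints": joint angles; "joint_velocities": joint speeds; "effort": joint torques, N m; "position": TCP position; "orientation": TCP orientation; "contact_force": force on the tool from outside, world axes, zero at the start; "ft_torque": the same for the moment, N m; "finger_gap": opening from 0.0 (shut) to 1.0 (fully open).
Only numpy, scipy, OpenCV 4.12 (cv2) and the standard library are available. Lean on these libraries where they do the work, as an engineer would, in place of code of your own. Each camera call takes 0.05 s, during which the arm holds its last target.

## Working session

There is one attempt and no reset: what is moved stays moved. The work goes in short steps, Python scripts to look and compute and a tool call to move; the robot and the scene stay as the last step left them, time stands still between calls to the robot, and variables do not carry over. Pictures are saved under pics/ and viewed, and the job is handed in when it is done.

Besides the shell and the picture viewer there is one more tool, called after "Request:" as name(argument=value, ...) on one line, values as JSON. send_rows: Moves the arm, as the interface text tells. Its arguments: {"type":"object","properties":{"moves":{"type":"string"},"grip_force":{"type":"number"}},"required":["moves"]}

```bash
mkdir -p pics; ls; python3 - <<'E'
from cell import robot, viewer
import cv2,numpy as np
o=robot.get_obs();print(o)
for n in ["scene","side","wrist"]:
    d=viewer.get_image(n);cv2.imwrite(f"pics/{n}0.png",d["image"][:,:,::-1])
    print(n,{k:(np.round(v,4).tolist() if hasattr(v,'shape') or isinstance(v,list) else v) for k,v in d.items() if k!="image"})
E
```

```text
pics
{'t': 0.0, 'joints': array([-1.43515241,  0.33390062,  0.03985534,  1.46626087, -0.01340515,
        1.34327605, -0.05851372]), 'joint_velocities': array([ 0.00031534, -0.00155423, -0.0004282 ,  0.00061151, -0.00117475,
       -0.00121908, -0.00091983]), 'effort': array([-1.88708444e-03, -6.58541322e+01,  1.36431053e+00, -4.05591667e+01,
        1.65388518e-02,  1.21234189e-02, -3.10582936e-05]), 'position': array([0.15116039, 0.63172356, 0.23043273]), 'orientation': array([ 0.55550801,  0.43756023, -0.43839308, -0.55476428]), 'contact_force': array([ 0.69144319,  0.43571478, -0.44136638]), 'ft_torque': array([-0.02024952, -0.0146887 , -0.0139113 ]), 'finger_gap': 1.0013661080952063}
scene {'fx': 471.89116597710216, 'fy': 471.89116597710216, 'cx': 255.8628648941527, 'cy': 199.32403215695845, 'pose': [[-0.689, -0.4695, 0.5522, 1.1141], [0.7246, -0.466, 0.5078, 0.5059], [0.0189, 0.75, 0.6612, 0.6379], [0.0, 0.0, 0.0, 1.0]]}
side {'fx': 392.96926535427167, 'fy': 392.96926535427167, 'cx': 251.35266821227341, 'cy': 193.17491280197805, 'pose': [[0.6376, 0.6002, -0.4829, 0.2162], [-0.7701, 0.4811, -0.4189, -0.3494], [-0.0191, 0.639, 0.769, 0.6979], [0.0, 0.0, 0.0, 1.0]]}
wrist {'fx': 331.68553938796475, 'fy': 331.68553938796475, 'cx': 257.5899743503839, 'cy': 195.39306815560596, 'T_tool_cam': [[1.0, -0.0001, 0.0001, -0.0005], [0.0001, 0.3223, -0.9466, -0.1439], [0.0, 0.9466, 0.3223, 0.0832], [0.0, 0.0, 0.0, 1.0]]}
```

View pics/scene0.png

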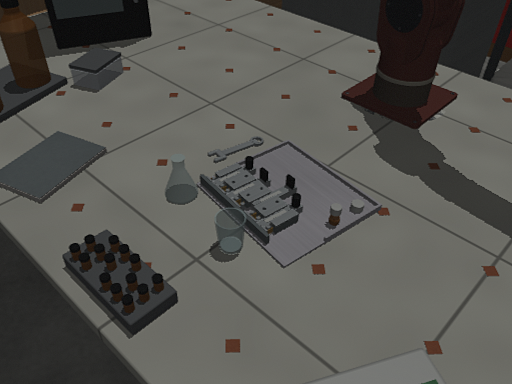

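View pics/side0.png

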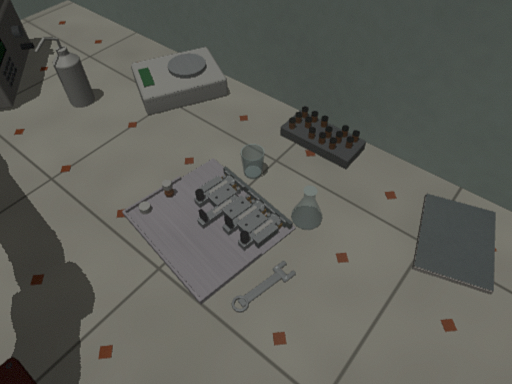

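View pics/wrist0.png

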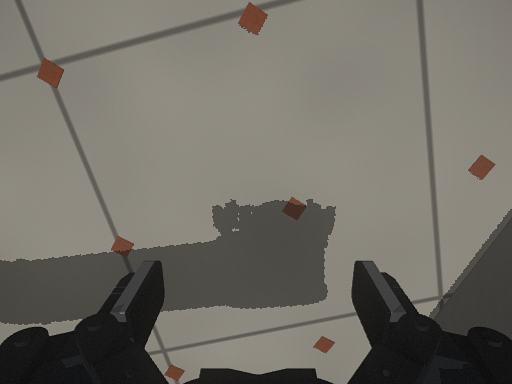

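```bash
python3 - <<'E'
import cv2,numpy as np
a=cv2.imread("pics/scene0.png")[130:270,190:390]
cv2.imwrite("pics/sc0.png",np.clip(cv2.resize(a,None,fx=4,fy=4,interpolation=cv2.INTER_CUBIC).astype(float)*1.3,0,255))
a=cv2.imread("pics/side0.png")[150:320,115:315]
cv2.imwrite("pics/sd0.png",np.clip(cv2.resize(a,None,fx=3.5,fy=3.5,interpolation=cv2.INTER_CUBIC).astype(float)*1.3,0,255))
E
```

```text
[ WARN:0@0.064] global loadsave.cpp:1063 imwrite_ Unsupported depth image for selected encoder is fallbacked to CV_8U.
```

View pics/sc0.png

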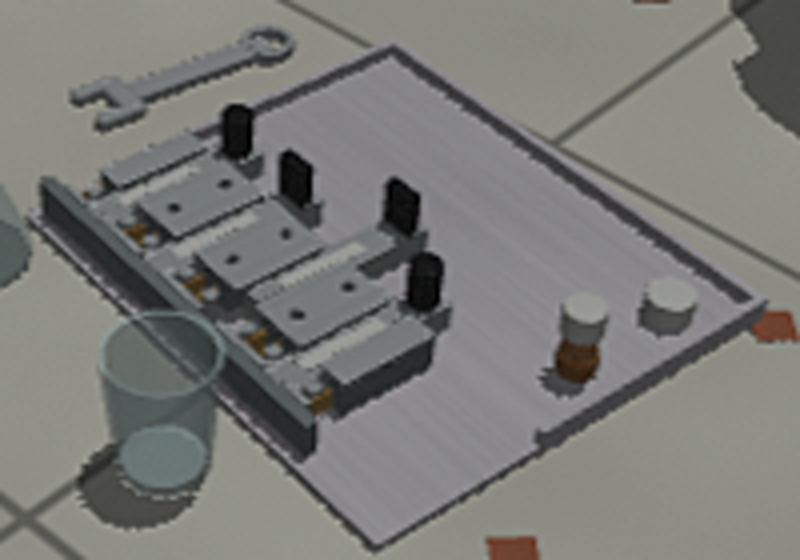

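View pics/sd0.png

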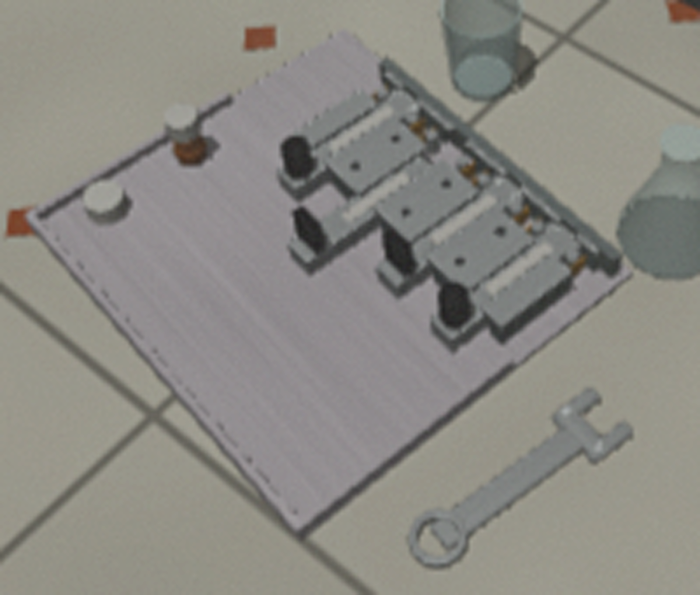

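```bash
cat > h.py <<'E'
from cell import robot, viewer
import cv2,numpy as np
from scipy.optimize import least_squares
from scipy.spatial.transform import Rotation as R
def proj(d,P,pose=None):
    T=np.array(d["pose"]) if pose is None else pose
    p=(np.atleast_2d(P)-T[:3,3])@T[:3,:3]
    return np.c_[d["cx"]+d["fx"]*p[:,0]/-p[:,2], d["cy"]-d["fy"]*p[:,1]/-p[:,2]]
def ray(d,uv,z,pose=None):
    T=np.array(d["pose"]) if pose is None else pose
    r=T[:3,:3]@np.array([(uv[0]-d["cx"])/d["fx"],-(uv[1]-d["cy"])/d["fy"],-1])
    return T[:3,3]+r*(z-T[2,3])/r[2]
def wpose(d):
    o=robot.get_obs();T=np.eye(4);T[:3,:3]=R.from_quat(o["orientation"]).as_matrix();T[:3,3]=o["position"]
    return T@np.array(d["T_tool_cam"])
E
python3 - <<'E'
from h import *
S=viewer.get_image("scene");D=viewer.get_image("side")
sc=lambda u:np.array(u)/4+[190,130]
sd=lambda u:np.array(u)/3.5+[115,150]
pts={ 'k0':((238,110),(452,290),[-14,-75,47]),'k1':((296,158),(396,238),[-14,-25,47]),'k2':((402,186),(303,215),None),'k3':((426,260),(295,143),[-14,75,47]),
'FR':((393,47),(302,530),[-155,-110,8]),'FL':((765,303),(35,215),[-155,165,8])}
for k,(a,b,m) in pts.items():
    z=.047 if k[0]=='k' else .008
    print(k,ray(S,sc(a),z).round(4),ray(D,sd(b),z).round(4))
def tf(p,m): return np.array([p[0]+m[0]*np.cos(p[2])-m[1]*np.sin(p[2]),p[1]+m[0]*np.sin(p[2])+m[1]*np.cos(p[2]),m[2]])
def res(p):
    r=[]
    for k,(a,b,m) in pts.items():
        mm=np.array(m if m else [-14-p[3]*1000,25,47])/1000
        r+= list(proj(S,tf(p,mm))[0]-sc(a))+list(proj(D,tf(p,mm))[0]-sd(b))
    return r
s=least_squares(res,[.0,.7,0,.035]);s2=least_squares(res,[.5,.3,2.,.035])
for q in(s,s2):print(q.x,q.cost,np.round(q.fun,1))
E
```

```text
k0 [ 0.5336 -0.0492  0.047 ] [ 0.537  -0.0491  0.047 ]
k1 [5.422e-01 4.000e-04 4.700e-02] [5.443e-01 1.000e-04 4.700e-02]
k2 [0.5214 0.0537 0.047 ] [0.5222 0.0545 0.047 ]
k3 [0.5566 0.0988 0.047 ] [0.5593 0.0976 0.047 ]
FR [ 0.3863 -0.0648  0.008 ] [ 0.3892 -0.068   0.008 ]
FL [0.4251 0.2138 0.008 ] [0.4339 0.2113 0.008 ]
[ 0.5598653   0.02305327 -0.146833    0.02817662] 13.363652166165433 [-0.4  0.3 -0.6  0.6 -0.1  0.  -0.7  0.5 -0.   0.2  0.1  0.2  0.1  0.2
 -1.3  0.3 -0.6  1.  -1.4 -2.1 -3.6  0.2 -0.5  1.4]
[ 0.5598653   0.02305327 -0.14683305  0.02817662] 13.363652166196252 [-0.4  0.3 -0.6  0.6 -0.1  0.  -0.7  0.5 -0.   0.2  0.1  0.2  0.1  0.2
 -1.3  0.3 -0.6  1.  -1.4 -2.1 -3.6  0.2 -0.5  1.4]
```

```bash
cat >> h.py <<'E'
SP=[.560,.023,-.150]
def s2w(x,y,z):
    c,s=np.cos(SP[2]),np.sin(SP[2]);return np.array([SP[0]+(x*c-y*s)/1e3,SP[1]+(x*s+y*c)/1e3,z/1e3])
def w2s(P):
    c,s=np.cos(SP[2]),np.sin(SP[2]);d=(np.array(P)-[SP[0],SP[1],0])*1e3;return np.array([c*d[0]+s*d[1],-s*d[0]+c*d[1],d[2]])
def plan(x,y,z,sgn=None):
    o=robot.get_obs();M=R.from_quat(o["orientation"]).as_matrix()
    best=None
    for sg in (1,-1):
        X=sg*np.array([-np.sin(SP[2]),np.cos(SP[2]),0]);Y=np.array([0,0,-1.]);G=np.c_[X,Y,np.cross(X,Y)]
        rv=R.from_matrix(M.T@G).as_rotvec(degrees=True)
        if best is None or np.linalg.norm(rv)<np.linalg.norm(best):best=rv
    d=M.T@(s2w(x,y,z)-o["position"])*1e3
    print("t",round(o["t"],2),"strip pos",w2s(o["position"]).round(1),"world",o["position"].round(4))
    print("toolaxes(world cols)\n",M.round(3));print("rotvec",best.round(2),"shift now-frame",d.round(1),"| gap",round(o["finger_gap"],3),"F",o["contact_force"].round(1),"j",o["joints"].round(2))
E
python3 -c "
from h import *
plan(-17,-75,150)"
```

```text
t 0.25 strip pos [-495.3  541.   230.9] world [0.1512 0.6319 0.2309]
toolaxes(world cols)
 [[ 0.233 -0.    -0.973]
 [ 0.973 -0.001  0.233]
 [-0.001 -1.    -0.   ]]
rotvec [-0.   -4.86 -0.04] shift now-frame [-573.2   81.3 -528.7] | gap 1.002 F [ 0.4 -0.2  0.1] j [-1.44  0.33  0.04  1.47 -0.01  1.34 -0.06]
```

Request:
send_rows(moves="0 -1 0 -25 0 -40 40;0 -1 0 -25 0 -40 40;0 -1 0 -25 0 -40 40;0 -1 0 -25 0 -40 40;0 -1 0 -25 0 -40 40;0 0 0 -25 0 -40 40;0 0 0 -25 0 -40 40;0 0 0 -25 0 -40 40;0 0 0 -25 0 -40 40;0 0 0 -25 0 -40 40", grip_force=80)

```text
t: 1.25
position: [0.5082, 0.3129, 0.2289]
orientation: [-0.53, -0.467, 0.467, 0.532]
contact_force: [0.5, 0.5, 0.4]
finger_gap: 0.404
```

```bash
python3 -c "
from h import *
plan(-40,0,150)"
```

```text
t 1.25 strip pos [-94.5 278.9 228.9] world [0.5082 0.3129 0.2289]
toolaxes(world cols)
 [[ 0.128 -0.003 -0.992]
 [ 0.992  0.002  0.128]
 [ 0.001 -1.     0.003]]
rotvec [-0.18  1.26  0.07] shift now-frame [-280.1   78.4  -48.6] | gap 0.404 F [0.5 0.5 0.4] j [-0.89  0.23  0.31  1.62 -0.08  1.31  0.88]
```

Request:
send_rows(moves="0 1.3 0 -30 8 -4 40;0 0 0 -30 8 -4 40;0 0 0 -30 8 -4 40;0 0 0 -30 8 -4 40;0 0 0 -30 8 -4 40;0 0 0 -30 0 -4 40;0 0 0 -30 0 -4 40;0 0 0 -20 0 0 40;0 0 0 0 0 0 40;0 0 0 0 0 0 40")

```text
t: 2.25
position: [0.5044, 0.0637, 0.1867]
orientation: [-0.539, -0.457, 0.457, 0.54]
contact_force: [-0.1, 0.0, -1.2]
finger_gap: 0.4
```

```bash
python3 - <<'E'
from h import *
plan(-17,75,80)
T=wpose(viewer.get_image("wrist"));d=viewer.get_image("wrist")
np.save("T1.npy",T)
cv2.imwrite("pics/w1.png",cv2.resize(d["image"][:,:,::-1],(800,600),interpolation=cv2.INTER_CUBIC))
for n,x in [('k0',-14),('k1',-14),('k2',-42),('k3',-14)]:
    y={'k0':-75,'k1':-25,'k2':25,'k3':75}[n]; print(n,(proj(d,s2w(x,y,47),T)[0]*[800/512,600/384]).round(1))
E
```

```text
t 2.25 strip pos [-61.   32.  186.7] world [0.5044 0.0637 0.1867]
toolaxes(world cols)
 [[ 0.165 -0.001 -0.986]
 [ 0.986  0.     0.165]
 [ 0.    -1.     0.001]]
rotvec [-0.04 -0.91  0.  ] shift now-frame [ 43.7 106.6 -43.4] | gap 0.4 F [-0.1  0.  -1.2] j [-0.66  0.07  0.47  1.88 -0.03  1.2   1.23]
k0 [226.5 361.2]
k1 [309.7 360.1]
k2 [392.1 314.9]
k3 [476.6 357.7]
```

View pics/w1.png

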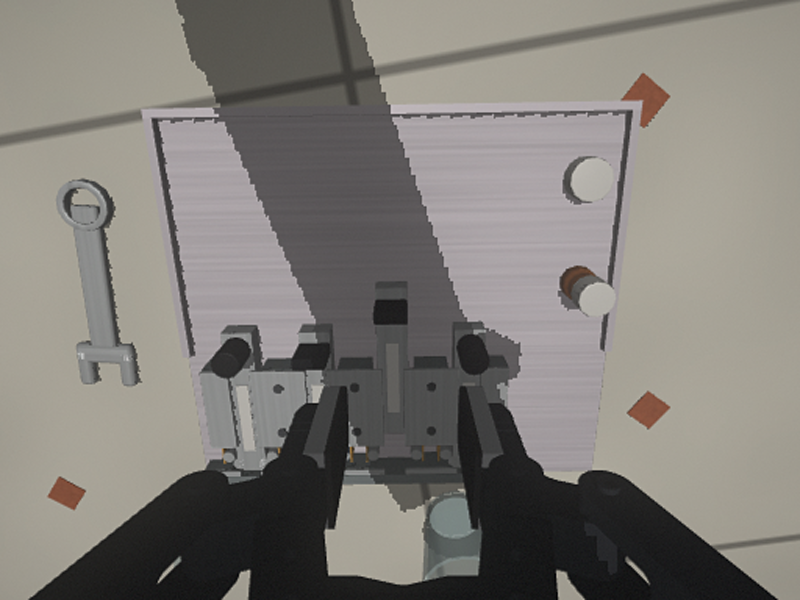

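Request:
send_rows(moves="0 -0.9 0 15 10 -15 40;0 0 0 15 20 -15 40;0 0 0 14 25 -13 40;0 0 0 0 25 0 40;0 0 0 0 25 0 40;0 0 0 0 0 0 40;0 0 0 0 0 0 40;0 0 0 0 0 0 40;0 0 0 0 0 0 40;0 0 0 0 0 0 40")

```text
t: 3.35
position: [0.5583, 0.1143, 0.0818]
orientation: [-0.532, -0.468, 0.463, 0.533]
contact_force: [-0.4, 0.3, 0.0]
finger_gap: 0.402
```

```bash
python3 - <<'E'
from h import *
plan(-17,75,26)
T=wpose(viewer.get_image("wrist"));d=viewer.get_image("wrist")
cv2.imwrite("pics/w2.png",cv2.resize(d["image"][:,:,::-1],(800,600),interpolation=cv2.INTER_CUBIC))
print((proj(d,s2w(-14,75,47),T)[0]*[800/512,600/384]).round(1))
E
```

```text
t 3.35 strip pos [-15.4  90.1  81.8] world [0.5583 0.1143 0.0818]
toolaxes(world cols)
 [[ 0.134  0.005 -0.991]
 [ 0.991  0.005  0.134]
 [ 0.005 -1.    -0.004]]
rotvec [0.23 0.89 0.29] shift now-frame [-15.3  55.7   2.1] | gap 0.402 F [-0.4  0.3  0. ] j [-0.65  0.31  0.43  1.86 -0.16  1.    1.29]
[363.6 363.4]
```

View pics/w2.png

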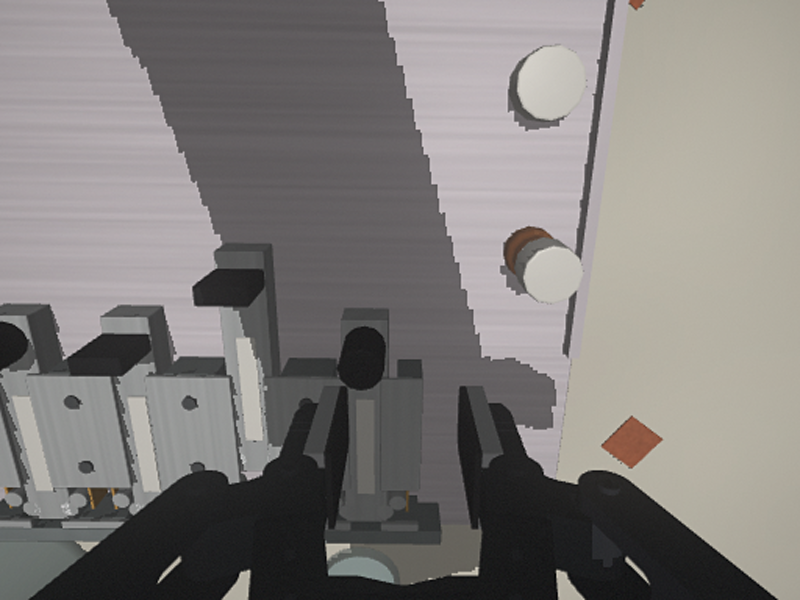

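Request:
send_rows(moves="0 0.9 0 -8 0 1 40;0 0 0 -7 0 1 40;0 0 0 0 0 0 40;0 0 0 0 0 0 40;0 0 0 0 10 0 40;0 0 0 0 10 0 40;0 0 0 0 10 0 40;0 0 0 0 0 0 40;0 0 0 0 0 0 40;0 0 0 0 0 0 40")

```text
t: 4.45
position: [0.5533, 0.0979, 0.0483]
orientation: [-0.536, -0.462, 0.459, 0.537]
contact_force: [-0.3, 0.0, 0.5]
finger_gap: 0.397
```

```bash
python3 - <<'E'
from h import *
plan(-17,75,26)
T=wpose(viewer.get_image("wrist"));d=viewer.get_image("wrist")
cv2.imwrite("pics/w3.png",cv2.resize(d["image"][:,:,::-1],(800,600),interpolation=cv2.INTER_CUBIC))
print((proj(d,s2w(-14,75,47),T)[0]*[800/512,600/384]).round(1))
E
```

```text
t 4.45 strip pos [-17.8  73.1  48.3] world [0.5533 0.0979 0.0483]
toolaxes(world cols)
 [[ 0.152  0.004 -0.988]
 [ 0.988  0.004  0.152]
 [ 0.005 -1.    -0.003]]
rotvec [ 0.16 -0.14  0.26] shift now-frame [ 1.8 22.3 -0.7] | gap 0.397 F [-0.3  0.   0.5] j [-0.62  0.34  0.43  1.9  -0.18  0.93  1.32]
[409.9 416.3]
```

View pics/w3.png

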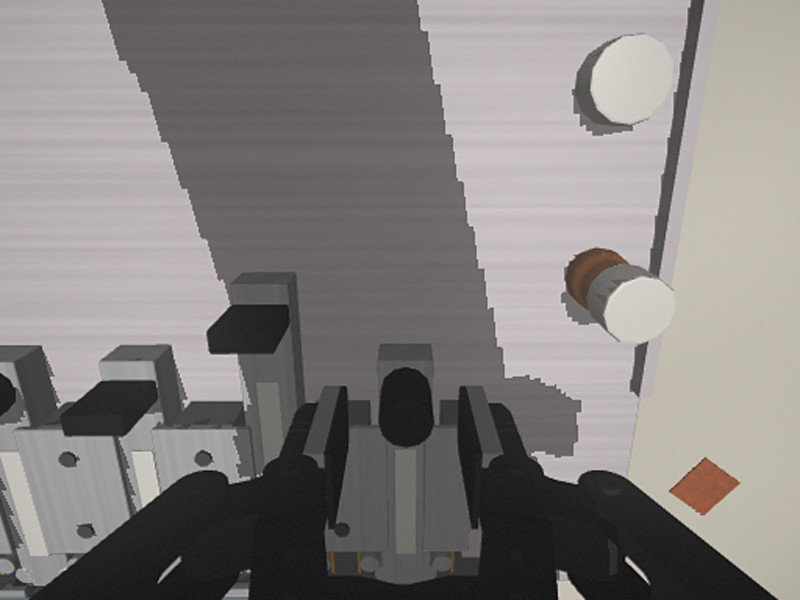

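Request:
send_rows(moves="0 0 0 0 10 0 40;0 0 0 0 8 0 40;0 0 0 0 3 0 40;0 0 0 0 0 0 40;0 0 0 0 0 0 0;0 0 0 0 0 0 0;0 0 0 0 0 0 0;0 0 0 0 0 0 0;0 0 0 0 0 0 0;0 0 0 0 0 0 0")

```text
t: 5.55
position: [0.554, 0.0983, 0.0264]
orientation: [-0.536, -0.463, 0.458, 0.537]
contact_force: [0.7, -0.8, -1.5]
finger_gap: 0.18
```

```bash
python3 - <<'E'
from h import *
plan(-112,75,28)
E
```

```text
t 5.55 strip pos [-17.2  73.5  26.4] world [0.554  0.0983 0.0264]
toolaxes(world cols)
 [[ 0.152  0.005 -0.988]
 [ 0.988  0.005  0.152]
 [ 0.006 -1.    -0.004]]
rotvec [ 0.25 -0.14  0.32] shift now-frame [ 1.2 -2.  94.8] | gap 0.18 F [ 0.7 -0.8 -1.5] j [-0.61  0.37  0.43  1.91 -0.2   0.89  1.33]
```

Request:
send_rows(moves="0 0 0 0 0 4 0;0 0 0 0 0 4 0;0 0 0 0 0 4 0;0 0 0 0 0 4 0;0 0 0 0 0 4 0;0 0 0 0 0 4 0;0 0 0 0 0 4 0;0 0 0 0 0 4 0;0 0 0 0 0 0 0;0 0 0 0 0 0 0")

```text
t: 6.55
position: [0.519, 0.1036, 0.0263]
orientation: [-0.536, -0.463, 0.458, 0.537]
contact_force: [0.2, 0.1, -1.4]
finger_gap: 0.174
```

```bash
python3 - <<'E'
from h import *
plan(-112,73.5,26.5)
d=viewer.get_image("wrist")
cv2.imwrite("pics/w4.png",cv2.resize(d["image"][:,:,::-1],(800,600),interpolation=cv2.INTER_CUBIC))
E
```

```text
t 6.55 strip pos [-52.5  73.6  26.3] world [0.519  0.1036 0.0263]
toolaxes(world cols)
 [[ 0.152  0.005 -0.988]
 [ 0.988  0.005  0.152]
 [ 0.006 -1.    -0.004]]
rotvec [ 0.25 -0.12  0.33] shift now-frame [-0.2 -0.4 59.4] | gap 0.174 F [ 0.2  0.1 -1.4] j [-0.65  0.31  0.43  1.99 -0.17  0.86  1.29]
```

View pics/w4.png

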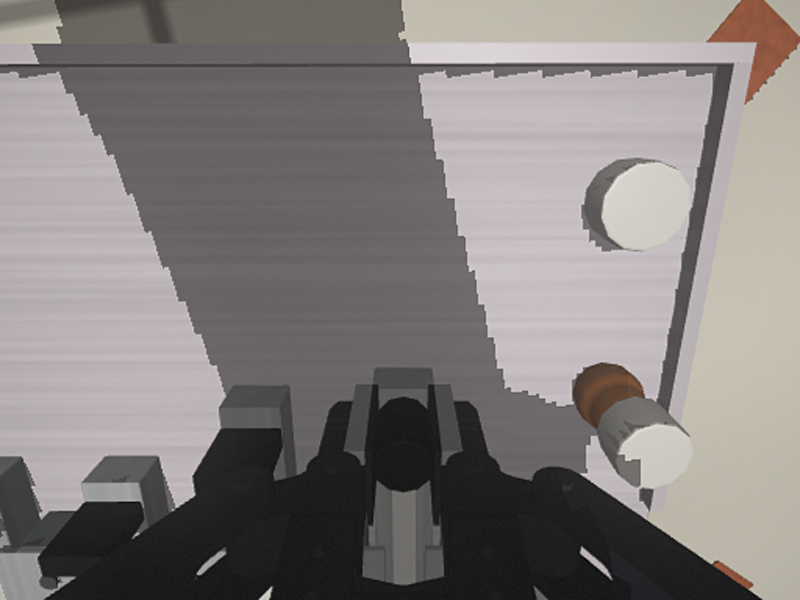

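Request:
send_rows(moves="0 0 0 0 0 7 0;0 0 0 0 0 7 0;0 0 0 0 0 7 0;0 0 0 0 0 7 0;0 0 0 0 0 7 0;0 0 0 0 0 7 0;0 0 0 0 0 7 0;0 0 0 0 0 6 0;0 0 0 0 0 0 0;0 0 0 0 0 0 0")

```text
t: 7.6
position: [0.4598, 0.1129, 0.0263]
orientation: [-0.536, -0.463, 0.458, 0.537]
contact_force: [0.4, 0.0, -1.0]
finger_gap: 0.18
```

```bash
python3 - <<'E'
from h import *
plan(-112,73.5,26.5)
d=viewer.get_image("wrist")
cv2.imwrite("pics/w5.png",cv2.resize(d["image"][:,:,::-1],(800,600),interpolation=cv2.INTER_CUBIC))
d=viewer.get_image("side")
cv2.imwrite("pics/s5.png",cv2.resize(d["image"][150:320,115:315,::-1],None,fx=3.5,fy=3.5,interpolation=cv2.INTER_CUBIC))
E
```

```text
t 7.6 strip pos [-112.6   73.9   26.3] world [0.4598 0.1129 0.0263]
toolaxes(world cols)
 [[ 0.151  0.006 -0.988]
 [ 0.988  0.006  0.151]
 [ 0.006 -1.    -0.005]]
rotvec [ 0.27 -0.11  0.37] shift now-frame [-0.4 -0.2 -0.6] | gap 0.18 F [ 0.4  0.  -1. ] j [-0.72  0.2   0.42  2.12 -0.12  0.83  1.19]
```

View pics/s5.png

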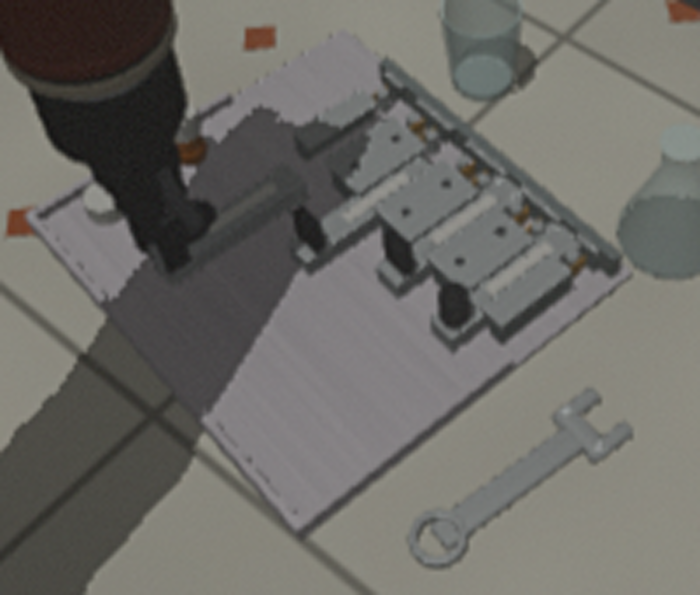

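View pics/w5.png

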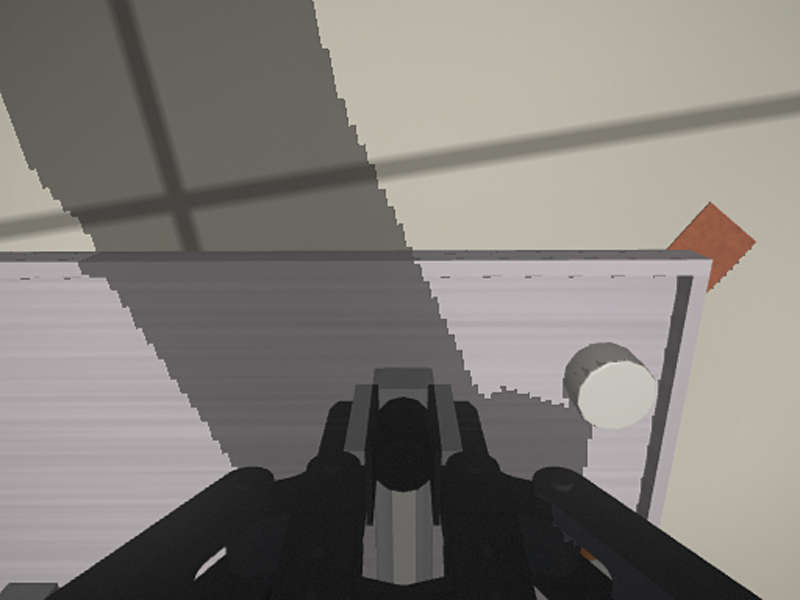

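Request:
send_rows(moves="0 0 0 0 0 0 40;0 0 0 0 0 0 40;0 0 0 0 0 0 40;0 0 0 0 0 0 40;0 0 0 0 -10 0 40;0 0 0 0 -20 0 40;0 0 0 0 -25 0 40;0 0 0 -5 -20 -5 40;0 0 0 -15 -5 -10 40;0 0 0 -20 0 -15 40")

```text
t: 8.7
position: [0.4836, 0.0693, 0.1127]
orientation: [-0.536, -0.465, 0.459, 0.536]
contact_force: [0.4, 0.5, -0.7]
finger_gap: 0.401
```

```bash
python3 - <<'E'
from h import *
plan(-17,-75,100)
d=viewer.get_image("wrist")
cv2.imwrite("pics/w6.png",cv2.resize(d["image"][:,:,::-1],(800,600),interpolation=cv2.INTER_CUBIC))
E
```

```text
t 8.7 strip pos [-82.5  34.4 112.7] world [0.4836 0.0693 0.1127]
toolaxes(world cols)
 [[ 0.148  0.006 -0.989]
 [ 0.989  0.006  0.148]
 [ 0.007 -1.    -0.005]]
rotvec [0.31 0.1  0.37] shift now-frame [-109.6   12.3  -65.2] | gap 0.401 F [ 0.4  0.5 -0.7] j [-0.68  0.1   0.48  2.02 -0.06  1.03  1.25]
```

View pics/w6.png

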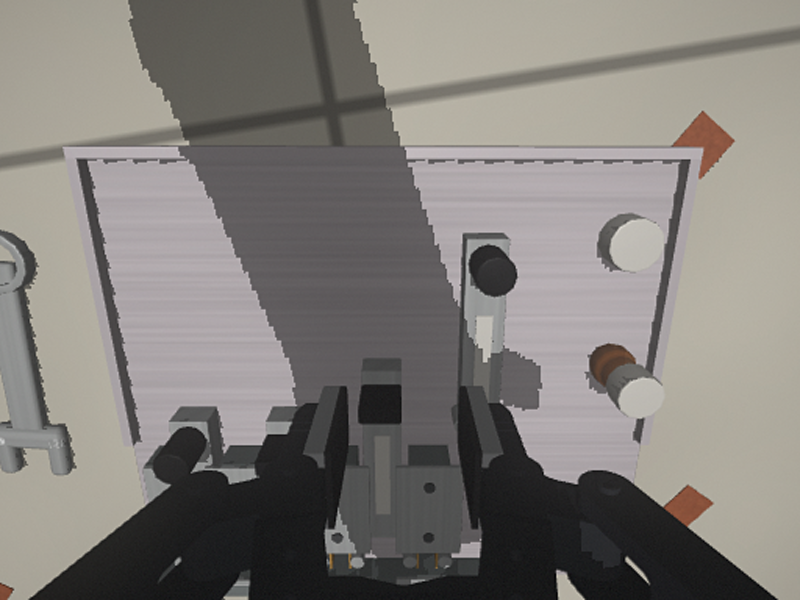

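Request:
send_rows(moves="0 0 0 -20 0 -15 40;0 0 0 -20 2 -15 40;0 0 0 -20 2 -15 40;0 0 0 -18 4 -8 40;0 0 0 -14 4 -4 40;0 0 0 -8 0 0 40;0 0 0 0 0 0 40;0 0 0 0 0 0 40;0 0 0 0 0 0 40;0 0 0 0 0 0 40")

```text
t: 9.75
position: [0.5296, -0.0456, 0.1065]
orientation: [0.538, 0.465, -0.455, -0.535]
contact_force: [0.7, -0.2, 0.6]
finger_gap: 0.397
```

```bash
python3 - <<'E'
from h import *
plan(-17,-75,26)
E
```

```text
t 9.75 strip pos [-19.8 -72.4 106.5] world [ 0.5296 -0.0456  0.1065]
toolaxes(world cols)
 [[ 0.152  0.013 -0.988]
 [ 0.988  0.006  0.153]
 [ 0.008 -1.    -0.012]]
rotvec [ 0.69 -0.18  0.46] shift now-frame [-3.2 80.5 -1.9] | gap 0.397 F [ 0.7 -0.2  0.6] j [-0.5   0.21  0.57  1.94 -0.14  1.02  1.55]
```

Request:
send_rows(moves="0.6 0 0.4 -3 10 -2 40;0 0 0 0 15 0 40;0 0 0 0 15 0 40;0 0 0 0 10 0 40;0 0 0 0 5 0 40;0 0 0 0 0 0 40;0 0 0 0 0 0 40;0 0 0 0 0 0 40;0 0 0 0 0 0 40;0 0 0 0 0 0 40")

```text
t: 10.75
position: [0.5328, -0.0467, 0.0489]
orientation: [0.536, 0.462, -0.461, -0.536]
contact_force: [-0.0, 0.3, 0.1]
finger_gap: 0.401
```

```bash
python3 - <<'E'
from h import *
plan(-17,-75,26)
T=wpose(viewer.get_image("wrist"));d=viewer.get_image("wrist")
cv2.imwrite("pics/w7.png",cv2.resize(d["image"][:,:,::-1],(800,600),interpolation=cv2.INTER_CUBIC))
print((proj(d,s2w(-14,-75,47),T)[0]*[800/512,600/384]).round(1))
E
```

```text
t 10.75 strip pos [-16.5 -73.   48.9] world [ 0.5328 -0.0467  0.0489]
toolaxes(world cols)
 [[ 0.148  0.001 -0.989]
 [ 0.989  0.001  0.148]
 [ 0.001 -1.    -0.001]]
rotvec [0.06 0.08 0.04] shift now-frame [-2.  22.9  0.6] | gap 0.401 F [-0.   0.3  0.1] j [-0.47  0.3   0.55  1.97 -0.2   0.92  1.6 ]
[397.9 412.1]
```

View pics/w7.png

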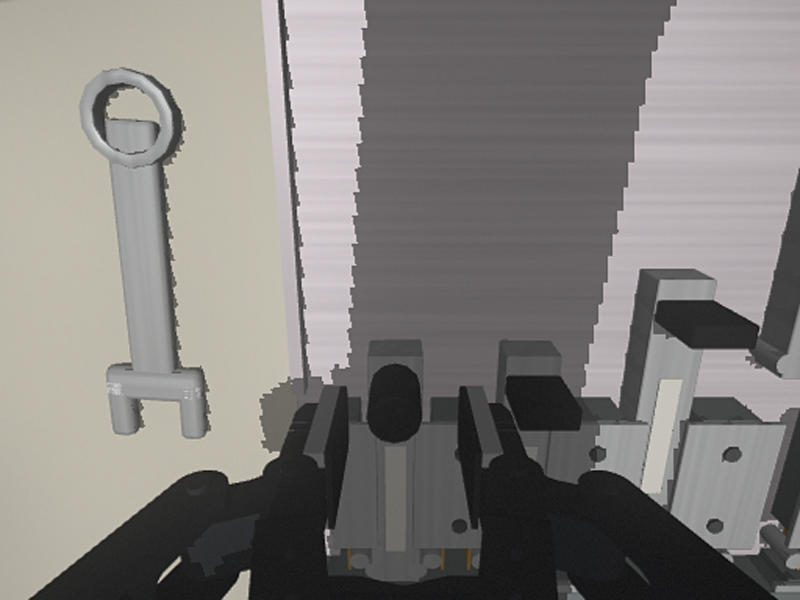

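Request:
send_rows(moves="0 0 0 -3 0 0 40;0 0 0 0 0 0 40;0 0 0 0 10 0 40;0 0 0 0 8 0 40;0 0 0 0 3 0 40;0 0 0 0 0 0 40;0 0 0 0 0 0 0;0 0 0 0 0 0 0;0 0 0 0 0 0 0;0 0 0 0 0 0 0")

```text
t: 11.85
position: [0.5319, -0.05, 0.0257]
orientation: [-0.536, -0.462, 0.461, 0.536]
contact_force: [-0.3, -0.1, -1.3]
finger_gap: 0.177
```

```bash
python3 - <<'E'
from h import *
plan(-112,-76,26.5)
E
```

```text
t 11.85 strip pos [-16.9 -76.4  25.7] world [ 0.5319 -0.05    0.0257]
toolaxes(world cols)
 [[ 0.148  0.    -0.989]
 [ 0.989  0.001  0.148]
 [ 0.001 -1.    -0.   ]]
rotvec [0.   0.07 0.03] shift now-frame [ 0.5 -0.8 95.1] | gap 0.177 F [-0.3 -0.1 -1.3] j [-0.46  0.34  0.54  1.98 -0.23  0.88  1.63]
```

Request:
send_rows(moves="0 0 0 0 0 4 0;0 0 0 0 0 4 0;0 0 0 0 0 4 0;0 0 0 0 0 4 0;0 0 0 0 0 4 0;0 0 0 0 0 4 0;0 0 0 0 0 4 0;0 0 0 0 0 7 0;0 0 0 0 0 7 0;0 0 0 0 0 0 0")

```text
t: 12.85
position: [0.4862, -0.0431, 0.0256]
orientation: [-0.536, -0.462, 0.461, 0.536]
contact_force: [-1.0, -0.5, -1.1]
finger_gap: 0.178
```

```bash
python3 - <<'E'
from h import *
plan(-112,-76.4,26)
E
```

```text
t 12.85 strip pos [-63.1 -76.4  25.6] world [ 0.4862 -0.0431  0.0256]
toolaxes(world cols)
 [[ 0.148  0.    -0.989]
 [ 0.989  0.001  0.148]
 [ 0.001 -1.    -0.   ]]
rotvec [0.   0.07 0.05] shift now-frame [ 0.1 -0.4 48.9] | gap 0.178 F [-1.  -0.5 -1.1] j [-0.5   0.25  0.56  2.09 -0.18  0.85  1.58]
```

Request:
send_rows(moves="0 0 0 0 0 6 0;0 0 0 0 0 7 0;0 0 0 0 0 7 0;0 0 0 0 0 7 0;0 0 0 0 0 7 0;0 0 0 0 0 7 0;0 0 0 0 0 5 0;0 0 0 0 0 0 0;0 0 0 0 0 0 0;0 0 0 0 0 0 0")

```text
t: 13.85
position: [0.4364, -0.0355, 0.0258]
orientation: [-0.536, -0.462, 0.461, 0.536]
contact_force: [0.1, -1.5, -0.3]
finger_gap: 0.181
```

```bash
python3 - <<'E'
from h import *
plan(-112,-76.4,26)
d=viewer.get_image("scene")
cv2.imwrite("pics/s8.png",cv2.resize(d["image"][130:270,190:390,::-1],None,fx=4,fy=4,interpolation=cv2.INTER_CUBIC))
E
```

```text
t 13.85 strip pos [-113.5  -76.4   25.8] world [ 0.4364 -0.0355  0.0258]
toolaxes(world cols)
 [[ 0.148  0.001 -0.989]
 [ 0.989  0.001  0.148]
 [ 0.002 -1.    -0.   ]]
rotvec [0.03 0.08 0.09] shift now-frame [-0.  -0.2 -1.5] | gap 0.181 F [ 0.1 -1.5 -0.3] j [-0.55  0.14  0.56  2.2  -0.1   0.82  1.5 ]
```

View pics/s8.png

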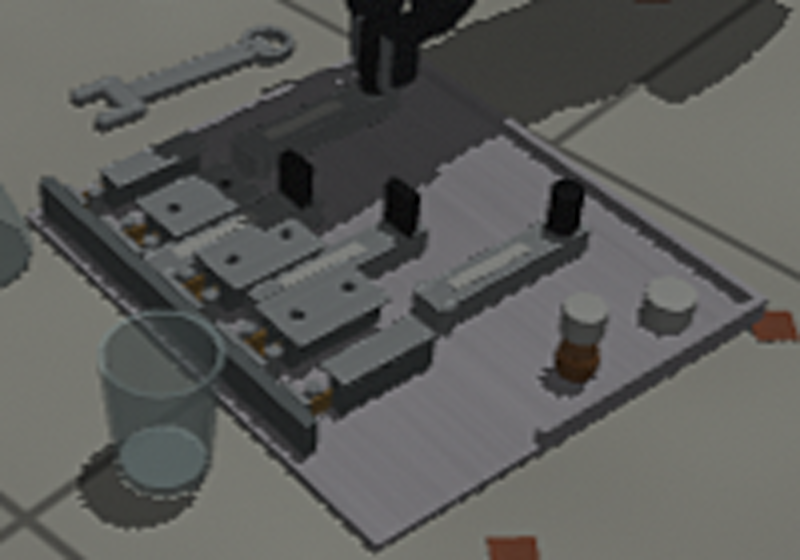

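Request:
send_rows(moves="0 0 0 0 0 0 40;0 0 0 0 0 0 40;0 0 0 0 0 0 40;0 0 0 0 0 0 40;0 0 0 0 -10 0 40;0 0 0 0 -20 0 40;0 0 0 0 -20 0 40;0 0 0 0 -10 0 40;0 0 0 10 0 -4 0;0 0 0 15 0 -6 0")

```text
t: 14.9
position: [0.4511, -0.013, 0.09]
orientation: [0.537, 0.461, -0.46, -0.536]
contact_force: [-0.2, 0.8, 0.5]
finger_gap: 0.067
```

Request:
send_rows(moves="0 0 0 15 0 -6 0;0 0 0 18 0 -6 0;0 0 0 15 0 -6 0;0 0 0 10 0 -4 0;0 0 0 5 0 0 0;0 0 0 0 0 0 0;0 0 0 0 0 0 0;0 0 0 0 0 0 0;0 0 0 0 0 0 0;0 0 0 0 0 0 0")

```text
t: 15.9
position: [0.4843, 0.0539, 0.0868]
orientation: [-0.535, -0.46, 0.463, 0.536]
contact_force: [-0.5, 0.0, -0.1]
finger_gap: -0.002
```

```bash
python3 - <<'E'
from h import *
plan(-72,23.6,28)
T=wpose(viewer.get_image("wrist"));d=viewer.get_image("wrist")
cv2.imwrite("pics/w9.png",cv2.resize(d["image"][:,:,::-1],(800,600),interpolation=cv2.INTER_CUBIC))
print((proj(d,s2w(-42,23.6,47),T)[0]*[800/512,600/384]).round(1))
E
```

```text
t 15.9 strip pos [-79.5  19.3  86.8] world [0.4843 0.0539 0.0868]
toolaxes(world cols)
 [[ 0.148 -0.003 -0.989]
 [ 0.989 -0.001  0.148]
 [-0.002 -1.     0.003]]
rotvec [-0.16  0.08 -0.11] shift now-frame [ 4.4 58.7 -7.6] | gap -0.002 F [-0.5  0.  -0.1] j [-0.66  0.14  0.49  2.04 -0.08  0.98  1.3 ]
[414.5 439.7]
```

View pics/w9.png

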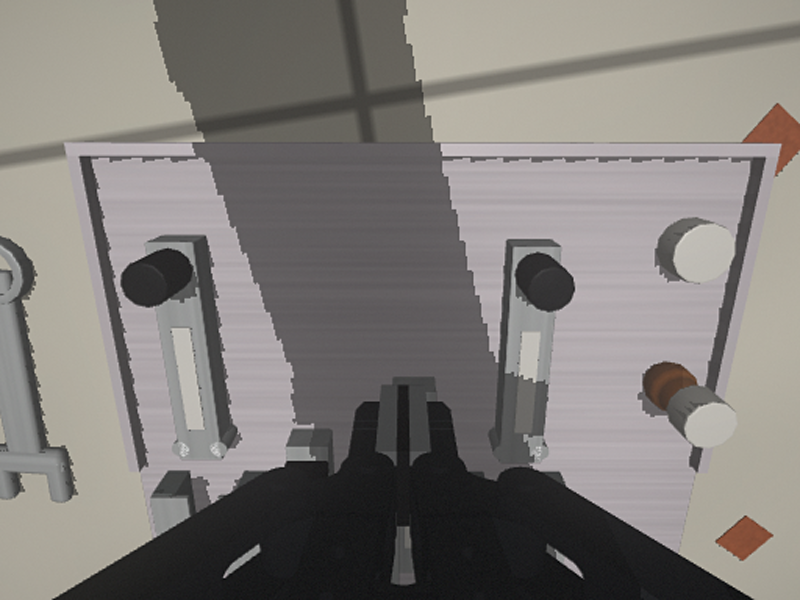

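Request:
send_rows(moves="0 0 0 4 5 0 0;0 0 0 0 10 0 0;0 0 0 0 15 0 0;0 0 0 0 15 0 0;0 0 0 0 8 0 0;0 0 0 0 4 0 0;0 0 0 0 0 0 0;0 0 0 0 0 0 0;0 0 0 0 0 0 0;0 0 0 0 0 0 0")

```text
t: 17.0
position: [0.4851, 0.0585, 0.026]
orientation: [-0.535, -0.461, 0.462, 0.536]
contact_force: [-0.5, -0.0, 0.9]
finger_gap: 0.0
```

```bash
python3 - <<'E'
from h import *
plan(-29,23.6,28)
d=viewer.get_image("scene")
cv2.imwrite("pics/s10.png",cv2.resize(d["image"][130:270,190:390,::-1],None,fx=4,fy=4,interpolation=cv2.INTER_CUBIC))
d=viewer.get_image("side")
cv2.imwrite("pics/d10.png",cv2.resize(d["image"][150:320,115:315,::-1],None,fx=3.5,fy=3.5,interpolation=cv2.INTER_CUBIC))
E
```

```text
t 17.0 strip pos [-79.4  23.9  26. ] world [0.4851 0.0585 0.026 ]
toolaxes(world cols)
 [[ 0.148 -0.002 -0.989]
 [ 0.989 -0.001  0.148]
 [-0.001 -1.     0.002]]
rotvec [-0.11  0.11 -0.09] shift now-frame [ -0.4  -2.1 -50.4] | gap 0.0 F [-0.5 -0.   0.9] j [-0.64  0.24  0.48  2.08 -0.15  0.85  1.34]
```

View pics/s10.png

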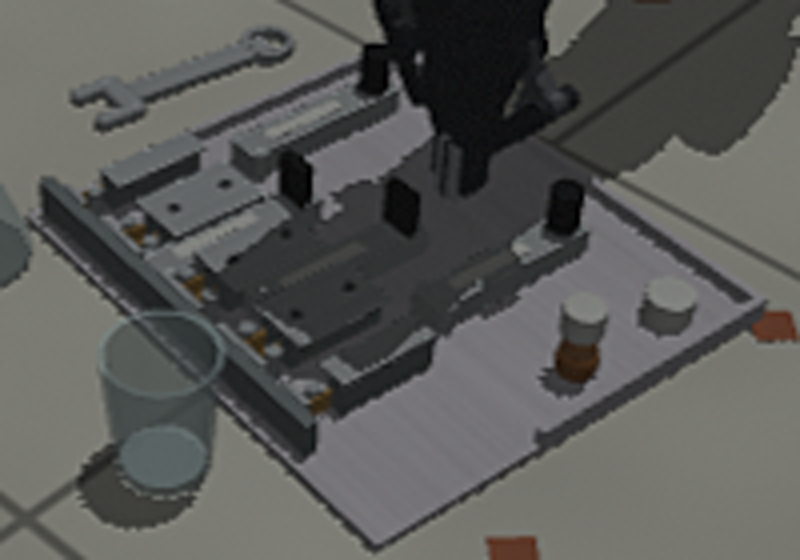

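View pics/d10.png

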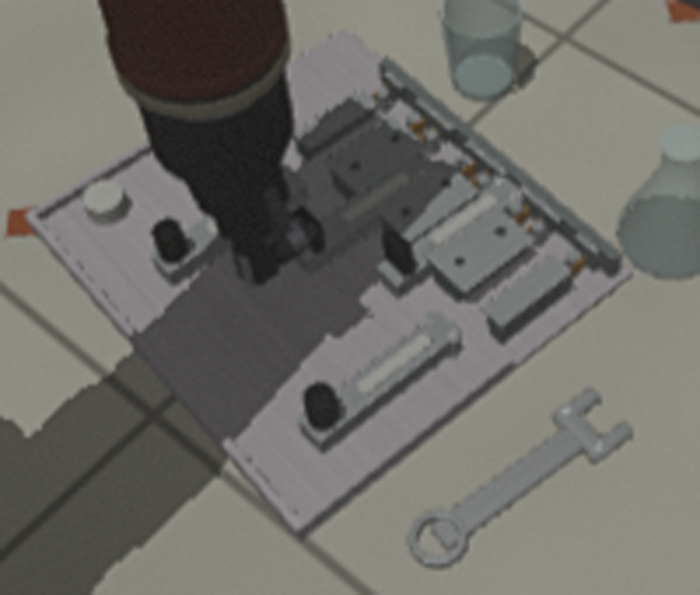

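Request:
send_rows(moves="0 0 0 0 -1 -4 0;0 0 0 0 0 -4 0;0 0 0 0 0 -4 0;0 0 0 0 0 -4 0;0 0 0 0 0 -4 0;0 0 0 0 0 -4 0;0 0 0 0 0 -4 0;0 0 0 0 0 -4 0;0 0 0 0 0 -2 0;0 0 0 0 0 0 0")

```text
t: 18.1
position: [0.5222, 0.0531, 0.0272]
orientation: [-0.535, -0.461, 0.462, 0.536]
contact_force: [-0.4, 0.9, 0.3]
finger_gap: -0.001
```

```bash
python3 - <<'E'
from h import *
plan(-29,23.6,27)
d=viewer.get_image("wrist")
cv2.imwrite("pics/w11.png",cv2.resize(d["image"][:,:,::-1],(800,600),interpolation=cv2.INTER_CUBIC))
E
```

```text
t 18.1 strip pos [-41.9  24.1  27.2] world [0.5222 0.0531 0.0272]
toolaxes(world cols)
 [[ 0.148 -0.002 -0.989]
 [ 0.989 -0.001  0.148]
 [-0.001 -1.     0.002]]
rotvec [-0.09  0.1  -0.07] shift now-frame [ -0.5   0.2 -12.9] | gap -0.001 F [-0.4  0.9  0.3] j [-0.6   0.31  0.48  2.   -0.18  0.87  1.4 ]
```

View pics/w11.png

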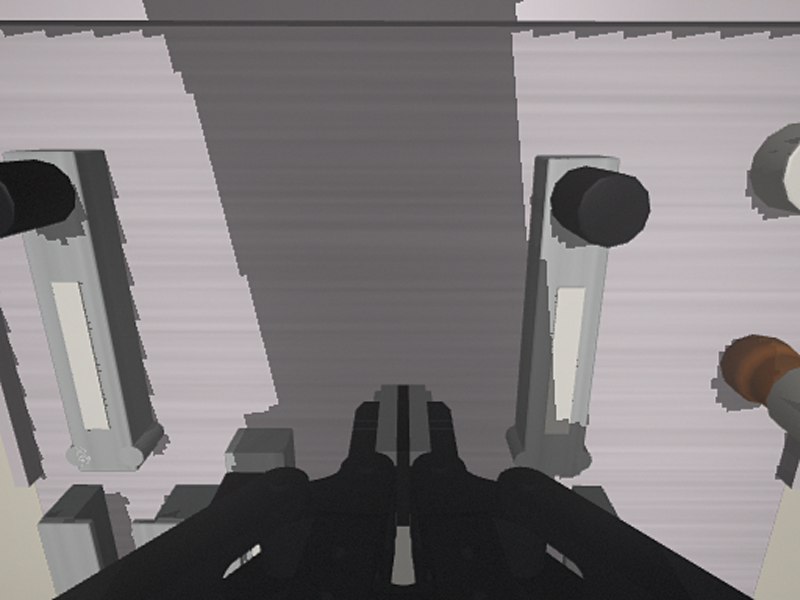

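Request:
send_rows(moves="0 0 0 0 0 -2 0;0 0 0 0 0 -2 0;0 0 0 0 0 -2 0;0 0 0 0 0 -2 0;0 0 0 0 0 0 0;0 0 0 0 0 0 0;0 0 0 0 0 0 0;0 0 0 0 0 0 0;0 0 0 0 0 0 0;0 0 0 0 0 0 0")

```text
t: 19.15
position: [0.5268, 0.0525, 0.0265]
orientation: [-0.533, -0.459, 0.464, 0.537]
contact_force: [-2.1, 0.3, -0.5]
finger_gap: -0.003
```

```bash
python3 - <<'E'
from h import *
plan(-29,23.6,27)
d=viewer.get_image("side")
cv2.imwrite("pics/d12.png",cv2.resize(d["image"][150:320,115:315,::-1],None,fx=3.5,fy=3.5,interpolation=cv2.INTER_CUBIC))
E
```

```text
t 19.15 strip pos [-37.3  24.2  26.5] world [0.5268 0.0525 0.0265]
toolaxes(world cols)
 [[ 0.147 -0.009 -0.989]
 [ 0.989 -0.     0.147]
 [-0.001 -1.     0.009]]
rotvec [-0.51  0.15 -0.09] shift now-frame [-0.6 -0.6 -8.3] | gap -0.003 F [-2.1  0.3 -0.5] j [-0.59  0.33  0.47  1.98 -0.19  0.88  1.41]
```

View pics/d12.png

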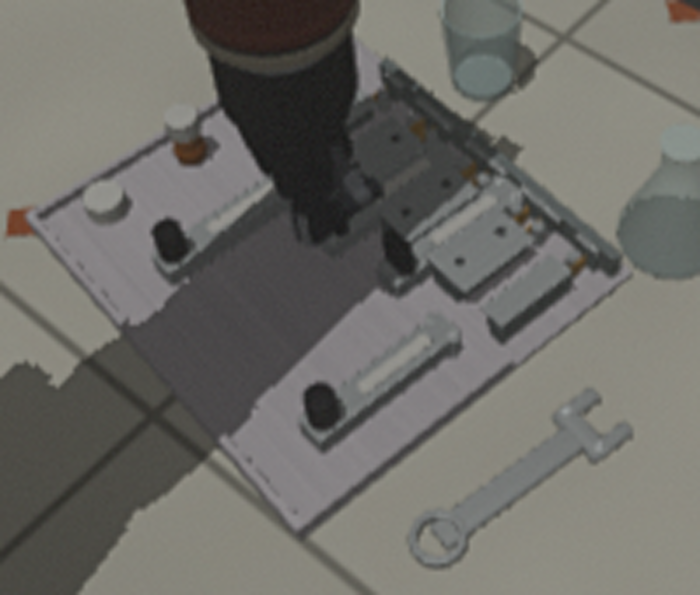

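Request:
send_rows(moves="0 0 0 0 0 -3 0;0 0 0 0 0 -4 0;0 0 0 0 0 -4 0;0 0 0 0 0 -4 0;0 0 0 0 0 -4 0;0 0 0 0 0 -4 0;0 0 0 0 0 -4 0;0 0 0 0 0 -4 0;0 0 0 0 0 -4 0;0 0 0 0 0 -4 0")

```text
t: 20.2
position: [0.5372, 0.0512, 0.0225]
orientation: [-0.515, -0.445, 0.48, 0.553]
contact_force: [-26.0, 0.8, 28.1]
finger_gap: 0.0
```

```bash
python3 - <<'E'
from h import *
plan(-29,23.6,27)
E
```

```text
t 20.2 strip pos [-26.8  24.5  22.5] world [0.5372 0.0512 0.0225]
toolaxes(world cols)
 [[ 0.143 -0.073 -0.987]
 [ 0.99   0.007  0.143]
 [-0.003 -0.997  0.074]]
rotvec [-4.22  0.37 -0.19] shift now-frame [-0.9 -4.3  2.5] | gap 0.0 F [-26.    0.8  28.1] j [-0.55  0.4   0.46  1.91 -0.23  0.97  1.45]
```

Request:
send_rows(moves="0 0 0 0 -3 1 0;0 0 0 0 -3 3 0;-2 0 0 0 -2 4 0;-2 0 0 0 0 4 0;0 0 0 0 0 4 0;0 0 0 0 -10 8 0;0 0 0 0 -20 5 0;0 0 0 0 -20 5 0;0 0 0 0 -10 0 0;0 0 0 0 0 0 0")

```text
t: 21.2
position: [0.5069, 0.0557, 0.0949]
orientation: [0.536, 0.462, -0.463, -0.534]
contact_force: [0.1, 0.1, 0.1]
finger_gap: -0.001
```

```bash
python3 - <<'E'
from h import *
plan(-100,-10,150)
d=viewer.get_image("scene")
cv2.imwrite("pics/s13.png",cv2.resize(d["image"][150:230,230:330,::-1],None,fx=7,fy=7,interpolation=cv2.INTER_CUBIC))
d=viewer.get_image("wrist")
cv2.imwrite("pics/w13.png",cv2.resize(d["image"][:,:,::-1],(800,600),interpolation=cv2.INTER_CUBIC))
E
```

```text
t 21.2 strip pos [-57.4  24.4  94.9] world [0.5069 0.0557 0.0949]
toolaxes(world cols)
 [[ 0.144  0.002 -0.99 ]
 [ 0.99  -0.003  0.144]
 [-0.003 -1.    -0.002]]
rotvec [ 0.11  0.33 -0.17] shift now-frame [-34.3 -55.1  42.7] | gap -0.001 F [0.1 0.1 0.1] j [-0.65  0.18  0.5   1.98 -0.1   1.    1.32]
```

View pics/s13.png

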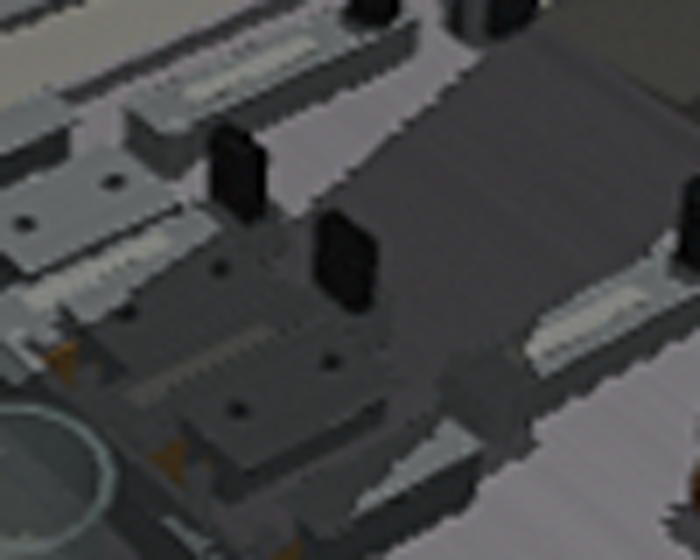

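View pics/w13.png

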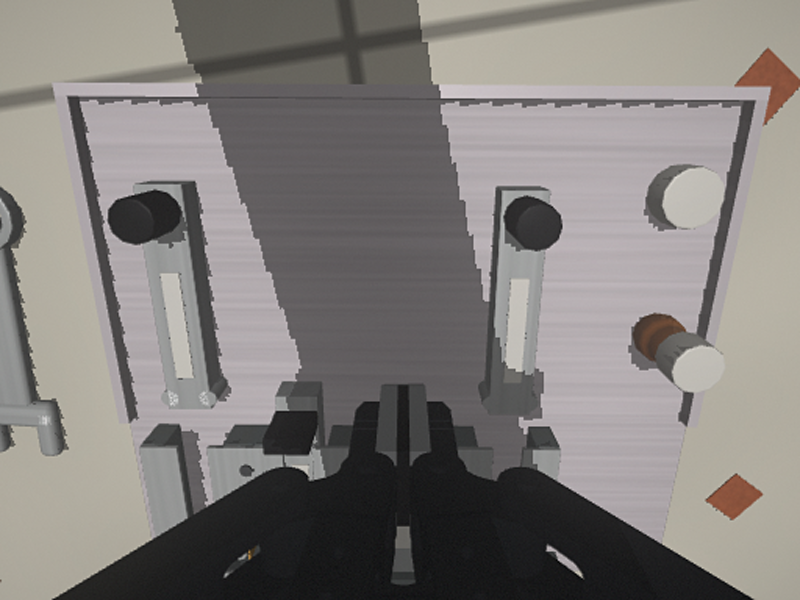

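Request:
send_rows(moves="0 0 0 0 -10 5 60;0 0 0 0 -10 5 100;0 0 0 0 -5 5 100;0 0 0 0 0 5 100;0 0 0 0 0 0 100;0 0 0 0 0 0 100;0 0 0 0 0 0 100;0 0 0 0 0 0 100;0 0 0 0 0 0 100;0 0 0 0 0 0 100")

```text
t: 22.3
position: [0.4833, 0.0582, 0.1178]
orientation: [0.535, 0.46, -0.465, -0.534]
contact_force: [-0.5, 0.8, -0.1]
finger_gap: 0.999
```

```bash
python3 - <<'E'
from h import *
plan(-31,23.6,27)
d=viewer.get_image("wrist");T=wpose(d)
cv2.imwrite("pics/w14.png",cv2.resize(d["image"][:,:,::-1],(800,600),interpolation=cv2.INTER_CUBIC))
cv2.imwrite("pics/w14c.png",cv2.resize(d["image"][240:340,150:310,::-1],(800,500),interpolation=cv2.INTER_CUBIC))
for y in (-26.4,23.6):
  for x in (-18,-16,-14): print(y,x,((proj(d,s2w(x,y,47),T)[0]-[150,240])*5).round(1),((proj(d,s2w(x-7,y,22),T)[0]-[150,240])*5).round(1))
E
```

```text
t 22.3 strip pos [-81.1  23.3 117.8] world [0.4833 0.0582 0.1178]
toolaxes(world cols)
 [[ 0.144 -0.004 -0.99 ]
 [ 0.99  -0.006  0.144]
 [-0.007 -1.     0.004]]
rotvec [-0.2   0.31 -0.37] shift now-frame [  0.6  90.7 -50.4] | gap 0.999 F [-0.5  0.8 -0.1] j [-0.68  0.1   0.49  2.01 -0.05  1.05  1.26]
-26.4 -18 [213.1 235.8] [239.9 110.6]
-26.4 -16 [213.8 247.2] [240.6 121.3]
-26.4 -14 [214.6 258.5] [241.2 132. ]
23.6 -18 [544.1 238.6] [544.8 113. ]
23.6 -16 [544. 250.] [544.7 123.8]
23.6 -14 [543.9 261.3] [544.6 134.5]
```

View pics/w14.png

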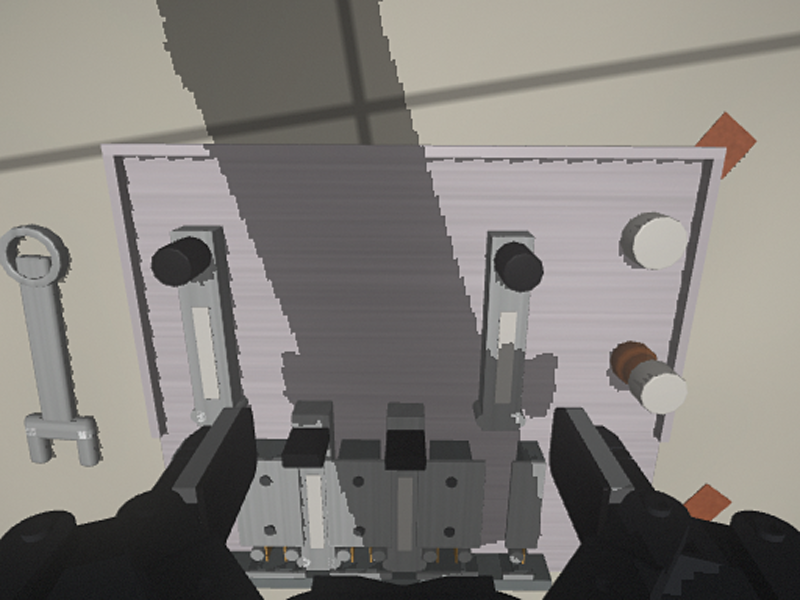

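View pics/w14c.png

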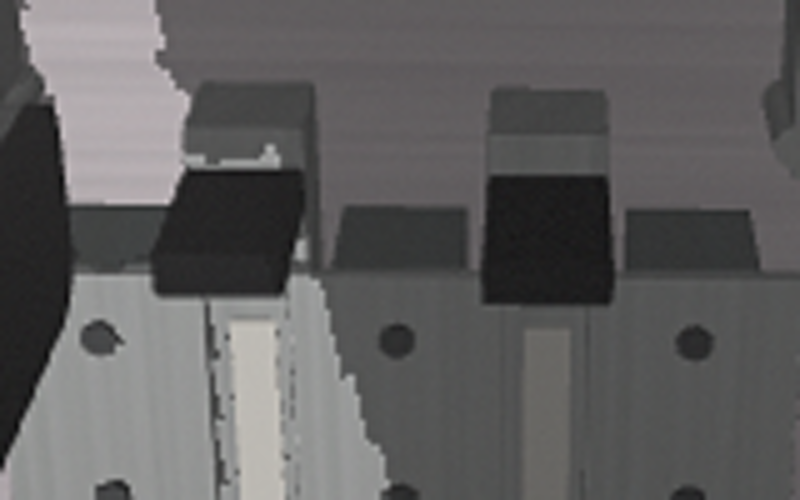

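```bash
python3 - <<'E'
from h import *
d=viewer.get_image("side")
cv2.imwrite("pics/d15.png",cv2.resize(d["image"][130:320,115:335,::-1],None,fx=3.5,fy=3.1,interpolation=cv2.INTER_CUBIC))
E
```

```text
(no output)
```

View pics/d15.png

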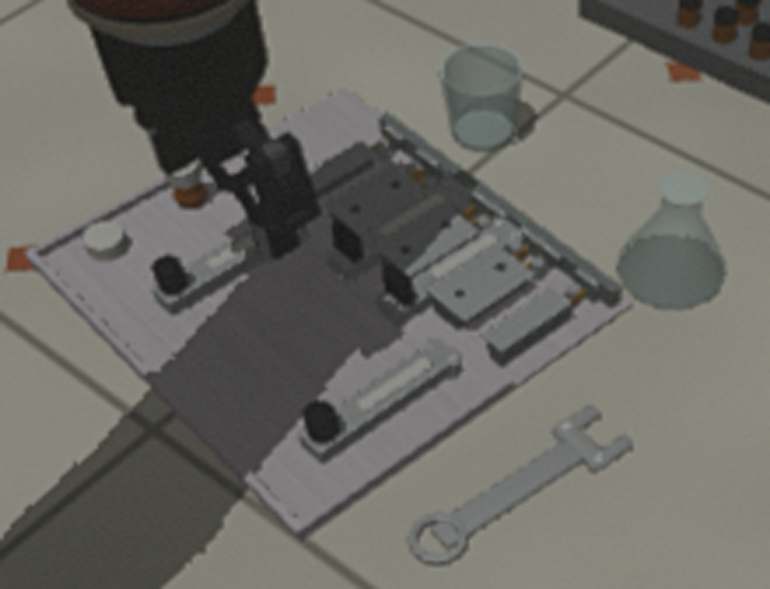

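Both round cartridges lie flat and clear of the strip, and both flat tabs stand in line. The vial, cap, spanner, flask and beaker are where they started, so I'm handing in.

```bash
python3 -c "
from cell import robot
print(robot.hand_in())"
```

```text
the job is handed in; nothing more can be done
None
```

I did the job in the order asked and handed it in about 22.5 s into the 54 s. No verdict was reported.

- **Round cartridges:** I gripped each by its knob and pulled it straight out by about 95 mm, bay3 first, then bay0. Both lie flat on the tray, with their tails about 16 mm clear of the strip's face.
- **Flat-tabbed cartridge in bay2:** I pushed it in with the fingers shut. In the last close-up it sits level with the clicked-in one in bay1, about 0.8 mm deeper. That is inside the 2 mm allowed if the bay1 one is exactly home. I judged the click from this picture and the rise in force, not from a direct reading.
- **The rest:** The bay1 cartridge was not touched. In the last side view the vial, cap, spanner, flask and beaker stand where they began. The gripper was clear of everything.

**A flaw in the push:** the tool tilted about 4° at the end of its travel. The wrist force reached about 38 N (26 N back along the push and 28 N up). That means the fingertips also pressed down on the nose of the cartridge before I backed off. The later pictures show no effect from this.

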